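# Bolt the nest, then hold the inspection flap at the pointer

## Robot

A 7-joint arm with a two-finger parallel gripper is mounted at the origin on the work surface. World frame = base frame: x ahead of the robot, y to its left, z up, the work surface at z = 0. Lengths are in m, angles in degrees, forces in N, time in s.
With the tool pointing down it reaches from about 0.4 to 0.85 m from the base axis. Payload 4.5 kg.
Tool frame: the origin (TCP) lies between the finger pads; the fingertips stand 17 mm ahead of it and the grasp point (between the pads) lies 2 mm behind it; z points along the fingers, y is the line along which they close (so a half turn about z gives the same grasp; the last joint's range is limited). The gripper opens to 88 mm and grips with 3 to 60 N. Pads are 18 mm wide; open, the fingers measure 123 mm over their backs; the gripper's body (75 mm by 187 mm) begins 45 mm behind the grasp point.
Start: joints at [78.025, 39.483, -11.15, 89.685, 9.013, 51.709, -12.324], TCP at [0.15, -0.607, 0.256] pointing down, gripper open.
Joint ranges: [-172.22, 172.22], [-26.19, 119.32], [-84.43, 86.54], [7.71, 146.69], [-57.33, 237.33], [2.42, 119.75], [-152.13, 152.13]. Speed limits (degrees/s): [147.25, 147.25, 180, 180, 180, 180, 180].

## Interface

Orientations are given as a 3x3 rotation matrix whose columns are the frame's x, y, z axes.
In Python, from plant import bot, capture, order, recognise, outline_of gives the robot as it stands. The module is installed in compiled form; this text tells all that it offers.
- The arm moves only by the tool drive_tool, never from a script. Its argument "deltas" is a list of rows, each an object of numbers: "x", "y", "z": the shift along the world's x, y, z in mm; "twist": the turn about the world's z in rad. A call has 1 to 20 rows; each row shifts and turns the commanded pose from where the row before left it; what a row does not reach is not made up. A row lasts 1/12 s, in which the tool goes at most 41.7 mm and 7.16 degrees, less where a joint would pass 70% of its speed; a pose out of reach is approached as far as the arm can. A call with a gripper value outside its range is refused whole. "fingers" is the closure, from -1 (fully open) to 1 (shut), set as the call begins (left out, the last holds). The fingers move at their own pace and stop on an object; "grip_force" is the grip in N (left out, the last holds). Time passes only in rows, so rows that do not move let the fingers close. It gives the time, the measured TCP pose, the force, the opening and the grip force at its end, in the units of the state.
- bot.sense(): the state, without advancing time (a new reading comes with each control period).
- capture(name): name is "side" or "top" or "wrist"; returns a dict with "img" (384x512x3 uint8, blue, green, red), "K" (3x3 intrinsics, pixels), "rvec" (rotation vector, rad) and "tvec" (3), from world to camera coordinates, as OpenCV has them; the wrist camera has in their place "T_tool_cam" (4x4, takes a point from camera to tool coordinates, whose origin is the TCP and whose axes are the flange's). Camera axes: x right, y down, z forward; pixel columns grow to the right and rows downward; lengths in m; the calibration is good to about 2 mm. A picture is of the moment at which its call begins: read the wrist's pose just before it. There is no depth.
- order.hand_in(): hands the job in; it is judged then, once.
Trained networks look in the newest picture that a camera, given by its name, has taken for a name from the list of things; names that differ only in an ending like _2 or _b are one class to them, and where a whole thing is asked for, a point or a joint stands for the part that bears it (a point fixed in the world has none). Each returns a list of dicts, best first, with "confidence" (0 to 1); they miss things now and then, are a little off and sometimes report something else, mostly with a low value. They report only what shows in the picture. A call takes as long as a camera call.
- recognise(label, camera): "pixel" ([column, row] in pixels, amid what is visible of it).
- outline_of(label, camera): "mask" (384x512 bool, what is visible of it) and "pixel" ([column, row] in pixels, amid what is visible of it).
The state is a dict: "clock": time; "joint_positions": joint angles; "joint_vel": joint speeds; "joint_efforts": joint torques, N m; "eef_pos": TCP position; "ee_rot": TCP orientation; "wrist_force": force on the tool from outside, world axes, zero at the start; "wrist_torque": the same for the moment, N m; "finger_gap": opening from 0.0 (shut) to 1.0 (fully open); "grasp_force": force on a finger pad.
Only numpy, scipy, OpenCV 4.12 (cv2) and the standard library are available. Lean on these libraries where they do the work, as an engineer would, in place of code of your own. Each camera call takes 0.05 s, during which the arm holds its last target. There are 200 camera calls.

## Task

On the valve test station, first slide the barrel bolt fully home into its keeper to lock the part nest, keeping the inspection flap shut while you do it. Then take the flap by its grab bar, swing it up until its edge lines up with the pointer on the quadrant, and finish while still holding it steady there with the gripper; it falls shut if let go. Leave the pointer at its setting and do not disturb the other things on the bench.

Things in the scene. Friction and masses are not known exactly. Their poses are not given: they have to be found in the camera images.
- station: grey sheet-metal test station fixed to the bench, white nest and brass fitting inside. Origin: centre of its underside, on the bench (z = 0); z up; all x, y, z below are in its frame, in mm. Box walls: x -100 to 100, y -100 to 85, 92 high. On its -y side a bolt ledge, y -205 to -100, x -120 to 120, top at z 40. It may be turned by up to 0.25 rad about the vertical.
- bolt (a joint): travel of the steel barrel bolt in m: 0 drawn back, 0.05 fully home in the keeper (end stop). It slides in the station's +x direction; friction about 2 N, stays where it is left. The 12 mm rod lies at y -155, z 52 in two guide straps (x -65 and x 50, 14 long, top at z 62); the keeper block stands at x 88 to 108, top at z 66.
- bolt_knob (a point): top centre of the bolt's upright round knob, 14 mm diameter, standing up from the rod to z 104 (free height above the rod 46 mm). Moves with the bolt from x -32 to x 18, at y -155. The station's box wall is 48 mm from the knob on its +y side.
- flap (a joint): angle of the inspection flap in rad: 0 shut (lying level on the box), growing as its free edge rises; stop at 1.4. Nearly frictionless, falls shut when released. Flap 0.28 to 0.56 kg, 200 (x) by 184 mm, 6 thick, aluminium frame with a clear window.
- flap_hinge (a point): point on the hinge axis, at station x 0, y -100, z 96; axes move with the flap: x along the hinge line (parallel to the station's x), y from the hinge towards the free edge, z out of the flap's top. Hinge on the -y side; a positive angle turns the flap about +x (right hand), so the +y edge rises.
- flap_bar (a point): middle of the flap's grab bar: round steel bar 12 mm diameter, 120 mm long, parallel to the hinge line, in the flap's plane, 255 mm from the hinge (shut: station y 155, z 96). Two 12 mm side arms at x -60 and 60 join it to the flap; the gap between bar and flap edge is 61 mm, with nothing below it but the bench. Axes as flap_hinge.
- pointer (a joint): setting of the pointer in rad, same zero and direction as flap (the flap is at the mark when the two values are equal). 0.45 to 0.9 at the start; held by friction, can be knocked.
- pointer_tip (a point): outer end of the pointer, a dark flat steel strip 7 mm wide pivoted on the flap's hinge line at station x 116, just outside the quadrant arc (x 106 to 110, radius 158 to 172 about the hinge) at the +x end of the flap; tip 200 mm from the hinge line. Axes: x along the hinge line, y along the pointer outward.
- coupling: bystander: loose brass coupling standing upright, 40 mm diameter, 60 mm tall, beyond the grab bar (station +y side). Origin at the centre of its underside.
- screwdriver: bystander: loose screwdriver, about 180 mm long, lying on the bench beside the bolt ledge (station -y side). Origin at its middle underneath.
- parts_bin: bystander: loose blue open bin, 100 by 150 by 50 mm, behind the station (+x side). Origin at the centre of its underside.

How it is judged (in metres and radians):
On the way, in this order (a step that is already met when the one before it is completed fails the run):
1. the bolt is fully home in its keeper, the flap still shut (value of joint bolt above 0.045 m and value of joint flap below 0.1 rad), for 0.2 s.
2. the flap is held in line with the pointer (angle between the y axis of flap_hinge and the y axis of pointer_tip, either way round below 0.07 rad and contact force between the fingers and flap above 0.5 N), for 0.3 s.
At the end, for the whole second after the job is handed in: The bolt is within 5 mm of fully home; the flap is within 0.07 rad (4 degrees) of the pointer and still (under 0.08 rad/s), carried by the gripper's fingers (contact over 0.5 N) and propped by none of the loose things (all of step 2 and value of joint bolt above 0.045 m and velocity of joint flap between -0.08 and 0.08 rad/s and contact force between flap and coupling below 0.1 N and contact force between flap and screwdriver below 0.1 N and contact force between flap and parts_bin below 0.1 N); the arm keeps its last pose, push and grip.
It fails at once if the flap is raised before the bolt is home (value of joint flap above 0.15 rad and value of joint bolt below 0.04 m).
It fails at once if the pointer is knocked from its setting (distance of pointer_tip from where it was at the start of the episode above 0.012 m).
It fails at once if the coupling is disturbed (distance of coupling from where it was at the start of the episode above 0.03 m).
It fails at once if the screwdriver is disturbed (distance of screwdriver from where it was at the start of the episode above 0.03 m).
It fails at once if the parts bin is disturbed (distance of parts_bin from where it was at the start of the episode above 0.03 m).
It also fails if it takes over 46 s, if anything falls off the work surface, if the arm or the gripper's body presses on something with over 40 N, if the wrist force passes 120 N, or if a joint passes its speed limit or range.

## Working session

There is one attempt and no reset: what is moved stays moved. The work goes in short steps, Python scripts to look and compute and a tool call to move; the robot and the scene stay as the last step left them, time stands still between calls to the robot, and variables do not carry over. Pictures are saved under pics/ and viewed, at most 10 in all, crops included, and the job is handed in when it is done.

Besides the shell and the picture viewer there is one more tool, called after "Request:" as name(argument=value, ...) on one line, values as JSON. drive_tool: Moves the arm, as the interface text tells. Its arguments: {"type":"object","properties":{"deltas":{"type":"array","items":{"type":"object","properties":{"x":{"type":"number"},"y":{"type":"number"},"z":{"type":"number"},"twist":{"type":"number"}}}},"fingers":{"type":"number"},"grip_force":{"type":"number"}},"required":["deltas"]}

```bash
mkdir -p pics; cat > h.py <<'E'
import numpy as np, cv2
from plant import bot, capture, order, recognise, outline_of
E
python3 - <<'E'
from h import *
s=bot.sense(); print(s['clock'],s['eef_pos'],s['ee_rot'],s['finger_gap'],s['wrist_force'])
ims=[]
for c in ['side','top']:
    d=capture(c); np.savez(f'{c}0.npz',**d); ims.append(d['img'])
    cv2.imwrite(f'pics/{c}0.png',cv2.resize(d['img'],(800,600)))
    print(c,d['K'].tolist(),d['rvec'],d['tvec'])
    for l in ['station','bolt_knob','flap_bar','flap_hinge','pointer_tip','coupling','screwdriver','parts_bin','bolt','flap']:
        print(l,[(np.round(r['pixel']).tolist(),round(r['confidence'],2)) for r in recognise(l,c)[:2]])
E
```

```text
0.0 [ 0.15006122 -0.60608836  0.25491958] [[ 9.70663170e-01  2.40442695e-01 -5.66389009e-04]
 [ 2.40443326e-01 -9.70661621e-01  1.73887032e-03]
 [-1.31673408e-04 -1.82404183e-03 -9.99998328e-01]] 0.9998128562836396 [ 0.89691772  0.1156594  -0.52319123]
side [[458.98506443588343, 0.0, 255.4411878599705], [0.0, 458.98506443588343, 187.6285207704134], [0.0, 0.0, 1.0]] [ 0.06786665 -2.9358419   1.07680386] [0.63272602 0.05000711 1.35242476]
station [([295.0, 203.0], 0.58)]
bolt_knob [([298.0, 164.0], 0.68), ([290.0, 314.0], 0.53)]
flap_bar [([296.0, 201.0], 0.84), ([217.0, 195.0], 0.42)]
flap_hinge [([296.0, 200.0], 0.92), ([296.0, 168.0], 0.64)]
pointer_tip [([250.0, 174.0], 0.4)]
coupling [([291.0, 317.0], 0.67)]
screwdriver [([295.0, 140.0], 0.71)]
parts_bin [([220.0, 194.0], 0.69)]
bolt [([295.0, 168.0], 0.66)]
flap [([254.0, 174.0], 0.28)]
top [[379.2005333964138, 0.0, 252.01785475489797], [0.0, 379.2005333964138, 194.15296205742158], [0.0, 0.0, 1.0]] [ 2.02771278 -2.19347076  0.23969461] [0.07272333 0.66428283 0.94674646]
station [([253.0, 247.0], 0.67), ([296.0, 250.0], 0.61)]
bolt_knob [([294.0, 250.0], 0.49)]
flap_bar [([230.0, 254.0], 0.76)]
flap_hinge [([234.0, 254.0], 0.67)]
pointer_tip [([234.0, 199.0], 0.55)]
coupling [([122.0, 259.0], 0.62)]
screwdriver [([348.0, 242.0], 0.72)]
parts_bin [([253.0, 172.0], 0.86)]
bolt [([296.0, 254.0], 0.74)]
flap [([232.0, 254.0], 0.64)]
```

View pics/side0.png

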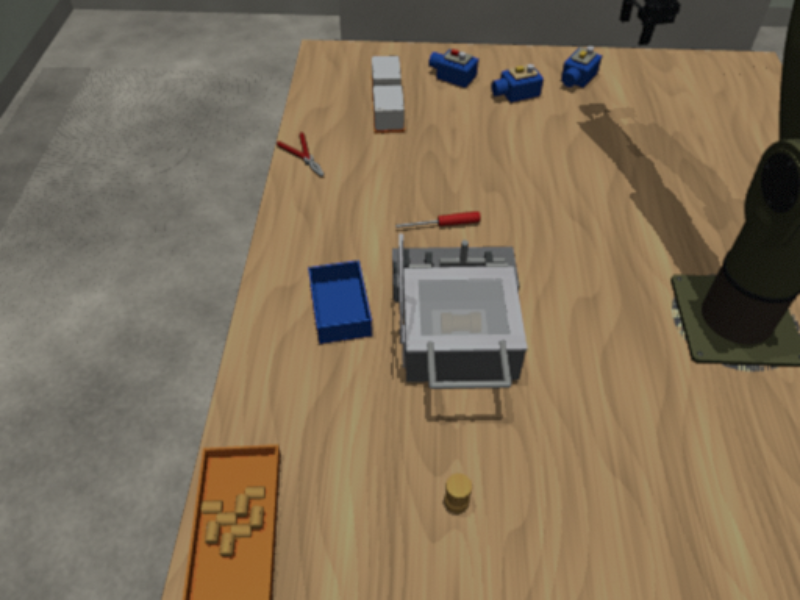

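View pics/top0.png

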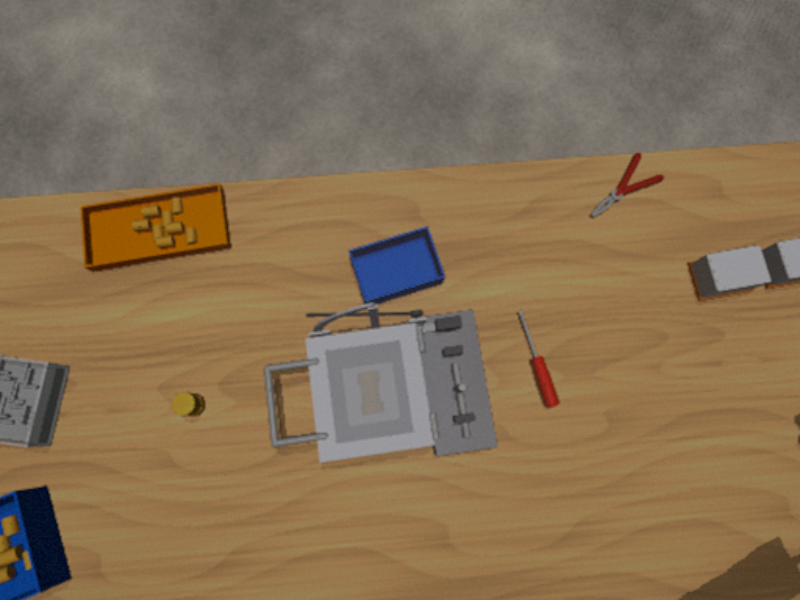

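The side view shows the station with the bar ends at about (430,384) and (508,384) and the coupling at (458,490). The top view has the knob at (460,386), bar corners at (268,368) and (276,443), and the pointer from (420,313) to (308,315). I'll fit the station pose next.

```bash
cat > fit.py <<'E'
from h import *
from scipy.optimize import least_squares
C={c:dict(np.load(f'{c}0.npz')) for c in ['side','top']}
def proj(c,P):
    d=C[c]; return cv2.projectPoints(np.asarray(P,float).reshape(-1,3),d['rvec'],d['tvec'],d['K'],None)[0].reshape(-1,2)
def w(p,P):
    P=np.asarray(P,float).reshape(-1,3)/1000; c,s=np.cos(p[2]),np.sin(p[2])
    return P@np.array([[c,-s,0],[s,c,0],[0,0,1]]).T+[p[0],p[1],0]
def kn(b): return [-32+b*1000,-155,104]
def tip(a,r=200): return [116,-100+r*np.cos(a),96+r*np.sin(a)]
E
python3 - <<'E'
from fit import *
obs={'top':[((-120,-205,40),(495,446)),((120,-205,40),(473,311)),((60,155,96),(268,368)),((-60,155,96),(276,443)),((-100,84,99),(320,461)),((100,84,99),(307,337))],
'side':[((60,155,96),(430,384)),((-60,155,96),(508,384)),((100,84,99),(407,349)),((-100,84,99),(524,346))]}
def res(p):
    return np.concatenate([(proj(c,w(p,[a for a,_ in o]))-np.array([b for _,b in o])*.64).ravel() for c,o in obs.items()])
best=min((least_squares(res,[.5,-.2,y],loss='soft_l1') for y in [0,1.57,3.14,-1.57]),key=lambda r:r.cost)
p=best.x; print(p,np.round(res(p).reshape(-1,2),1).tolist()); np.save('p.npy',p)
k=least_squares(lambda b:(proj('top',w(p,kn(b[0])))-np.array([460,386])*.64).ravel(),[0.02]);print('bolt',k.x,k.fun)
k=k.x[0]
for a in np.arange(.45,.95,.05): print(round(a,2),(proj('top',w(p,tip(a)))/.64).round().tolist(),(proj('side',w(p,tip(a)))/.64).round().tolist())
ims=[]
for c,(x0,y0,x1,y1) in {'side':(235,140,345,260),'top':(160,180,330,305)}.items():
    f=4 if c=='side' else 3
    im=cv2.resize(C[c]['img'],None,fx=f,fy=f,interpolation=cv2.INTER_CUBIC)
    P=[(-120,-205,40),(120,-205,40),(60,155,96),(-60,155,96),(-100,84,99),(100,84,99),kn(0),kn(.05),tip(0,0)]+[tip(a) for a in (.45,.6,.75,.9)]
    for q in proj(c,w(p,P)): cv2.circle(im,tuple(np.int32((q+.5)*f)),2,(0,0,255),-1)
    cr=im[y0*f:y1*f,x0*f:x1*f][:480]; 
    h=np.zeros((480,cr.shape[1],3),np.uint8); h[:cr.shape[0]]=cr; ims.append(h)
o=np.hstack(ims); print(o.shape); cv2.imwrite('pics/ov.png',cv2.resize(o,(800,int(480*800/o.shape[1]))))
K=C['top']['K']
for l in ['pointer_tip','flap']:
    for c in ['top']:
        pass
E
```

```text
[0.52116404 0.07728027 0.06319693] [[1.6, 0.6], [0.2, -1.3], [-0.4, -0.2], [-0.9, -0.5], [1.0, 0.3], [0.3, 0.3], [0.9, 0.9], [-0.9, 0.3], [-1.1, -0.3], [1.3, 0.6]]
bolt [0.0176979] [ 1.35942012 -0.22627511]
0.45 [[301.0, 318.0]] [[396.0, 315.0]]
0.5 [[303.0, 317.0]] [[395.0, 309.0]]
0.55 [[306.0, 315.0]] [[395.0, 303.0]]
0.6 [[309.0, 313.0]] [[395.0, 297.0]]
0.65 [[312.0, 312.0]] [[395.0, 291.0]]
0.7 [[315.0, 310.0]] [[395.0, 285.0]]
0.75 [[319.0, 308.0]] [[395.0, 278.0]]
0.8 [[324.0, 307.0]] [[395.0, 272.0]]
0.85 [[328.0, 305.0]] [[395.0, 265.0]]
0.9 [[333.0, 303.0]] [[395.0, 259.0]]
(480, 950, 3)
```

View pics/ov.png

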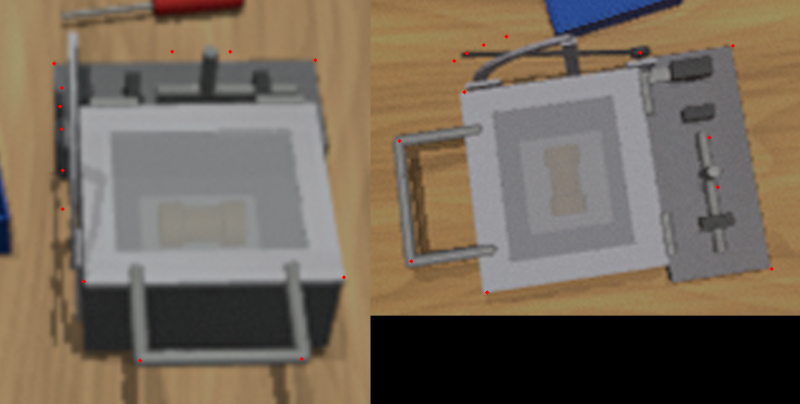

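The overlay puts the fitted corners within about 1–2 px. The bolt is part-drawn and the pointer is near 0.57 rad. I'll go above the knob with the fingers closing along station x.

Request:
drive_tool(deltas=[{"x": 18, "y": 26, "twist": 0.07}, {"x": 18, "y": 26, "twist": 0.07}, {"x": 18, "y": 26, "twist": 0.07}, {"x": 18, "y": 26, "twist": 0.07}, {"x": 18, "y": 26, "twist": 0.07}, {"x": 18, "y": 26, "twist": 0.07}, {"x": 18, "y": 26, "twist": 0.07}, {"x": 18, "y": 26, "twist": 0.07}, {"x": 18, "y": 26, "twist": 0.07}, {"x": 18, "y": 26, "twist": 0.07}, {"x": 18, "y": 26, "twist": 0.07}, {"x": 18, "y": 26, "twist": 0.07}, {"x": 18, "y": 26, "twist": 0.07}, {"x": 18, "y": 26, "twist": 0.07}, {"x": 18, "y": 26, "twist": 0.07}, {"x": 18, "y": 26, "twist": 0.07}, {"x": 18, "y": 26, "twist": 0.07}, {"x": 18, "y": 26, "twist": 0.07}, {"x": 18, "y": 26, "twist": 0.07}, {}], fingers=-1)

```text
validation failed for argument at $.de...
```

Request:
drive_tool(deltas=[{"x": 18, "y": 26, "z": 0, "twist": 0.07}, {"x": 18, "y": 26, "z": 0, "twist": 0.07}, {"x": 18, "y": 26, "z": 0, "twist": 0.07}, {"x": 18, "y": 26, "z": 0, "twist": 0.07}, {"x": 18, "y": 26, "z": 0, "twist": 0.07}, {"x": 18, "y": 26, "z": 0, "twist": 0.07}, {"x": 18, "y": 26, "z": 0, "twist": 0.07}, {"x": 18, "y": 26, "z": 0, "twist": 0.07}, {"x": 18, "y": 26, "z": 0, "twist": 0.07}, {"x": 18, "y": 26, "z": 0, "twist": 0.07}, {"x": 18, "y": 26, "z": 0, "twist": 0.07}, {"x": 18, "y": 26, "z": 0, "twist": 0.07}, {"x": 18, "y": 26, "z": 0, "twist": 0.07}, {"x": 18, "y": 26, "z": 0, "twist": 0.07}, {"x": 18, "y": 26, "z": 0, "twist": 0.07}, {"x": 18, "y": 26, "z": 0, "twist": 0.07}, {"x": 18, "y": 26, "z": 0, "twist": 0.07}, {"x": 18, "y": 26, "z": 0, "twist": 0.07}, {"x": 18, "y": 26, "z": 0, "twist": 0.07}, {"x": 0, "y": 0, "z": 0, "twist": 0}], fingers=-1)

```text
clock: 2.77
eef_pos: [0.4966, -0.1058, 0.2566]
ee_rot: [[-0.014, 1.0, 0.006], [1.0, 0.013, 0.005], [0.005, 0.006, -1.0]]
wrist_force: [1.0, 1.2, -0.0]
finger_gap: 0.997
grasp_force: 0.0
```

```bash
cat > wr.py <<'E'
from fit import *
def wrist(name=None):
    s=bot.sense(); d=capture('wrist')
    T=np.eye(4);T[:3,:3]=s['ee_rot'];T[:3,3]=s['eef_pos']
    M=np.linalg.inv(T@d['T_tool_cam']); C['wrist']=dict(K=d['K'],rvec=cv2.Rodrigues(M[:3,:3])[0],tvec=M[:3,3],img=d['img'])
    if name: np.savez(name+'.npz',**C['wrist'])
    return d['img']
E
python3 - <<'E'
from wr import *
p=np.load('p.npy'); im=wrist('w1')
for l in ['bolt_knob','pointer_tip']:print(l,[(np.round(r['pixel']).tolist(),round(r['confidence'],2)) for r in recognise(l,'wrist')[:2]])
f=1.5; im=cv2.resize(im,None,fx=f,fy=f,interpolation=cv2.INTER_CUBIC)
P=[(-120,-205,40),(120,-205,40),(-120,-100,40),(-100,84,99),(100,84,99),(88,-155,66),(0,-155,58),kn(0),kn(.05),tip(0,0)]+[tip(a) for a in (.45,.6,.75,.9)]
for q in proj('wrist',w(p,P)):
    print((q*f).round().tolist(),end=' '); cv2.circle(im,tuple(np.int32(np.clip((q+.5)*f,-99,2000))),3,(0,0,255),-1)
cv2.imwrite('pics/w1.png',im)
E
```

```text
bolt_knob [([266.0, 154.0], 0.77)]
pointer_tip [([429.0, 59.0], 0.79), ([273.0, 261.0], 0.67)]
[277.0, 295.0] [586.0, 280.0] [261.0, 155.0] [226.0, -242.0] [636.0, -266.0] [560.0, 221.0] [432.0, 226.0] [388.0, 238.0] [469.0, 234.0] [631.0, 132.0] [830.0, -497.0] [911.0, -553.0] [1004.0, -589.0] [1105.0, -589.0]
```

View pics/w1.png

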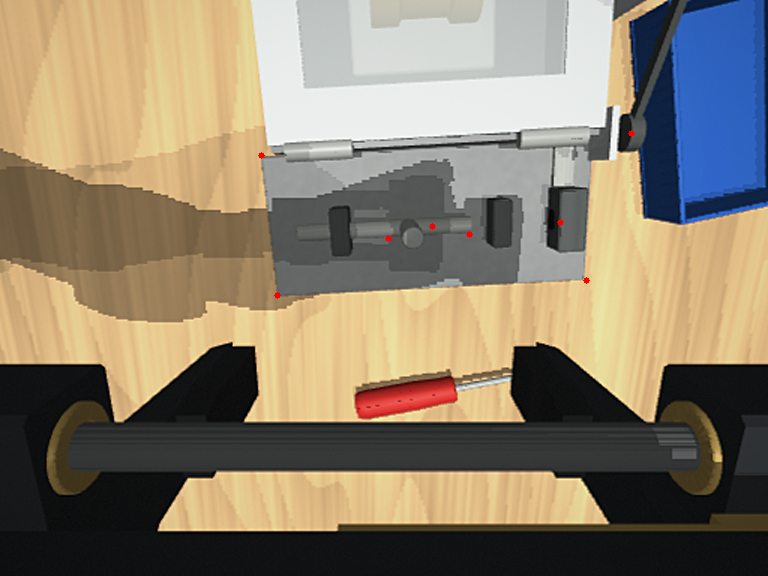

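The wrist view confirms the pose: the hub and ledge corners coincide with the marks. The knob top is at (411,232), so the bolt is at about 14 mm. I'll descend around the knob.

Request:
drive_tool(deltas=[{"x": 6, "y": 9, "z": 0, "twist": 0.02}, {"x": 6, "y": 9, "z": 0, "twist": 0.02}, {"x": 5, "y": 9, "z": 0, "twist": 0.01}, {"x": 0, "y": 0, "z": -20, "twist": 0}, {"x": 0, "y": 0, "z": -30, "twist": 0}, {"x": 0, "y": 0, "z": -30, "twist": 0}, {"x": 0, "y": 0, "z": -30, "twist": 0}, {"x": 0, "y": 0, "z": -30, "twist": 0}, {"x": 0, "y": 0, "z": -19, "twist": 0}, {"x": 0, "y": 0, "z": -10, "twist": 0}, {"x": 0, "y": 0, "z": 0, "twist": 0}, {"x": 0, "y": 0, "z": 0, "twist": 0}])

```text
clock: 3.92
eef_pos: [0.5098, -0.0852, 0.087]
ee_rot: [[-0.053, 0.999, 0.0], [0.999, 0.053, 0.0], [0.0, 0.0, -1.0]]
wrist_force: [-0.7, -0.1, 0.1]
finger_gap: 0.995
grasp_force: 0.0
```

Request:
drive_tool(deltas=[{"x": 0, "y": 0, "z": 0, "twist": 0}, {"x": 0, "y": 0, "z": 0, "twist": 0}, {"x": 0, "y": 0, "z": 0, "twist": 0}, {"x": 0, "y": 0, "z": 0, "twist": 0}, {"x": 0, "y": 0, "z": 0, "twist": 0}, {"x": 0, "y": 0, "z": 0, "twist": 0}, {"x": 0, "y": 0, "z": 0, "twist": 0}, {"x": 0, "y": 0, "z": 0, "twist": 0}], fingers=1, grip_force=15)

```text
clock: 4.58
eef_pos: [0.5093, -0.0857, 0.0868]
ee_rot: [[-0.052, 0.999, 0.0], [0.999, 0.052, 0.0], [0.0, 0.0, -1.0]]
wrist_force: [-0.3, -0.3, 0.2]
finger_gap: 0.422
grasp_force: 0.0
```

Request:
drive_tool(deltas=[{"x": 2, "y": 4, "z": 0, "twist": 0}, {"x": 1, "y": 3, "z": 0, "twist": 0.01}, {"x": 0, "y": 0, "z": 0, "twist": 0}, {"x": 0, "y": 0, "z": 0, "twist": 0}, {"x": 0, "y": 0, "z": 0, "twist": 0}, {"x": 0, "y": 0, "z": 0, "twist": 0}, {"x": 0, "y": 0, "z": 0, "twist": 0}])

```text
clock: 5.17
eef_pos: [0.5129, -0.0775, 0.0868]
ee_rot: [[-0.063, 0.998, 0.001], [0.998, 0.063, 0.002], [0.002, 0.002, -1.0]]
wrist_force: [1.6, 4.1, -1.6]
finger_gap: 0.15
grasp_force: 15.0
```

Request:
drive_tool(deltas=[{"x": 4, "y": 0.25, "z": 0, "twist": 0}, {"x": 4, "y": 0.25, "z": 0, "twist": 0}, {"x": 4, "y": 0.25, "z": 0, "twist": 0}, {"x": 4, "y": 0.25, "z": 0, "twist": 0}, {"x": 4, "y": 0.25, "z": 0, "twist": 0}, {"x": 4, "y": 0.25, "z": 0, "twist": 0}, {"x": 4, "y": 0.25, "z": 0, "twist": 0}, {"x": 4, "y": 0.25, "z": 0, "twist": 0}, {"x": 3, "y": 0.2, "z": 0, "twist": 0}, {"x": 0, "y": 0, "z": 0, "twist": 0}, {"x": 0, "y": 0, "z": 0, "twist": 0}])

```text
clock: 6.08
eef_pos: [0.5465, -0.0752, 0.0868]
ee_rot: [[-0.063, 0.998, -0.001], [0.998, 0.063, 0.002], [0.002, -0.001, -1.0]]
wrist_force: [-0.8, 4.7, 1.6]
finger_gap: 0.149
grasp_force: 15.0
```

Request:
drive_tool(deltas=[{"x": 2, "y": 0.1, "z": 0, "twist": 0}, {"x": 2, "y": 0.1, "z": 0, "twist": 0}, {"x": 1, "y": 0, "z": 0, "twist": 0}, {"x": 0, "y": 0, "z": 0, "twist": 0}, {"x": 0, "y": 0, "z": 0, "twist": 0}, {"x": 0, "y": 0, "z": 0, "twist": 0}])

```text
clock: 6.58
eef_pos: [0.549, -0.075, 0.0867]
ee_rot: [[-0.063, 0.998, -0.006], [0.998, 0.063, 0.001], [0.001, -0.006, -1.0]]
wrist_force: [-5.6, 5.4, 7.5]
finger_gap: 0.149
grasp_force: 15.0
```

Request:
drive_tool(deltas=[{"x": 2, "y": 0, "z": 0, "twist": 0}, {"x": 1, "y": 0, "z": 0, "twist": 0}, {"x": 0, "y": 0, "z": 0, "twist": 0}, {"x": 0, "y": 0, "z": 0, "twist": 0}, {"x": 0, "y": 0, "z": 0, "twist": 0}])

```text
clock: 7.0
eef_pos: [0.5491, -0.0751, 0.0866]
ee_rot: [[-0.063, 0.998, -0.012], [0.998, 0.063, -0.0], [0.001, -0.012, -1.0]]
wrist_force: [-10.8, 5.9, 12.5]
finger_gap: 0.153
grasp_force: 15.0
```

The bolt is against its stop: the force is rising with no motion. Next I release, rise, and turn the tool for the bar.

Request:
drive_tool(deltas=[{"x": -2, "y": 0, "z": 0, "twist": 0}, {"x": -2, "y": 0, "z": 0, "twist": 0}, {"x": 0, "y": 0, "z": 0, "twist": 0}, {"x": 0, "y": 0, "z": 0, "twist": 0}, {"x": 0, "y": 0, "z": 0, "twist": 0}, {"x": 0, "y": 0, "z": 10, "twist": 0}, {"x": 0, "y": 0, "z": 20, "twist": 0}, {"x": 0, "y": 0, "z": 30, "twist": 0}, {"x": 0, "y": 0, "z": 30, "twist": 0}, {"x": 0, "y": 0, "z": 30, "twist": 0}, {"x": 0, "y": 0, "z": 30, "twist": 0}, {"x": 0, "y": 0, "z": 30, "twist": 0}, {"x": 0, "y": 0, "z": 20, "twist": 0}, {"x": 0, "y": 0, "z": 0, "twist": 0}], fingers=-0.2)

```text
clock: 8.17
eef_pos: [0.5537, -0.0759, 0.2919]
ee_rot: [[-0.062, 0.998, 0.009], [0.998, 0.062, -0.0], [-0.001, 0.009, -1.0]]
wrist_force: [0.4, -0.2, -0.6]
finger_gap: 0.603
grasp_force: 0.0
```

```bash
python3 - <<'E'
from wr import *
p=np.load('p.npy'); im=wrist('w2'); s=bot.sense();print(s['eef_pos'],s['finger_gap'],s['clock'])
f=1.5; im=cv2.resize(im,None,fx=f,fy=f,interpolation=cv2.INTER_CUBIC)
P=[kn(.05),tip(0,0)]+[tip(a,100) for a in (.45,.6,.75,.9)]+[tip(a) for a in (.45,.6,.75,.9)]
for q in proj('wrist',w(p,P)):
    print((q*f).round().tolist(),end=' '); cv2.circle(im,tuple(np.int32(np.clip((q+.5)*f,-99,2000))),3,(0,0,255),-1)
cv2.imwrite('pics/w2.png',im)
print(w(p,[(0,155,96)]))
E
```

```text
[ 0.55252331 -0.07624702  0.28953193] 0.597887127011195 8.2167
[375.0, 266.0] [517.0, 186.0] [553.0, 20.0] [560.0, 29.0] [567.0, 43.0] [573.0, 63.0] [614.0, -264.0] [644.0, -275.0] [676.0, -266.0] [707.0, -231.0] [[0.51137503 0.23197085 0.096     ]]
```

View pics/w2.png

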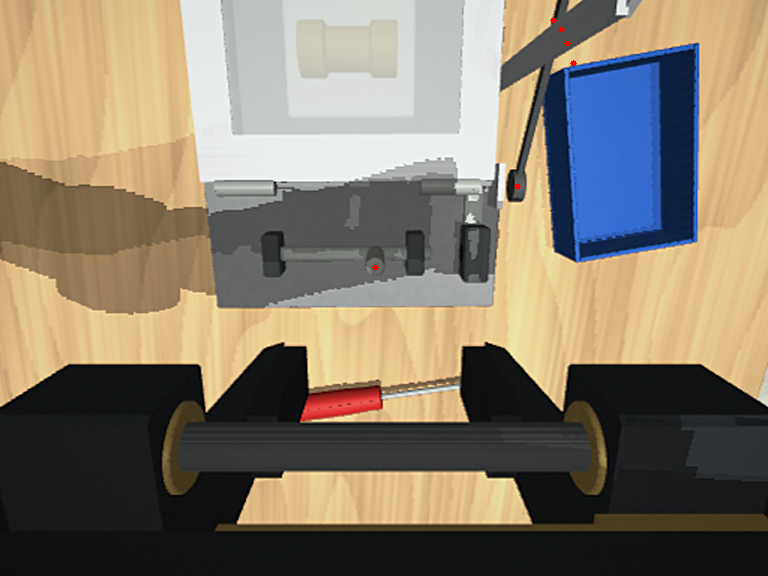

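The bolt knob sits on the home mark at (375,266), and the pointer hub is at (517,186). Next I go above the grab bar.

Request:
drive_tool(deltas=[{"x": -3, "y": 22, "z": 0, "twist": -0.112}, {"x": -3, "y": 22, "z": 0, "twist": -0.112}, {"x": -3, "y": 22, "z": 0, "twist": -0.112}, {"x": -3, "y": 22, "z": 0, "twist": -0.112}, {"x": -3, "y": 22, "z": 0, "twist": -0.112}, {"x": -3, "y": 22, "z": 0, "twist": -0.112}, {"x": -3, "y": 22, "z": 0, "twist": -0.112}, {"x": -3, "y": 22, "z": 0, "twist": -0.112}, {"x": -3, "y": 22, "z": 0, "twist": -0.112}, {"x": -3, "y": 22, "z": 0, "twist": -0.112}, {"x": -3, "y": 22, "z": 0, "twist": -0.112}, {"x": -3, "y": 22, "z": 0, "twist": -0.112}, {"x": -3, "y": 22, "z": 0, "twist": -0.112}, {"x": -2, "y": 22, "z": 0, "twist": -0.112}, {"x": 0, "y": 0, "z": 0, "twist": 0}, {"x": 0, "y": 0, "z": 0, "twist": 0}, {"x": 0, "y": 0, "z": 0, "twist": 0}])

```text
clock: 9.63
eef_pos: [0.51, 0.2303, 0.2859]
ee_rot: [[0.998, 0.066, -0.001], [0.066, -0.998, -0.002], [-0.002, 0.002, -1.0]]
wrist_force: [1.1, -0.5, -0.1]
finger_gap: 0.6
grasp_force: 0.0
```

```bash
python3 - <<'E'
from wr import *
p=np.load('p.npy'); im=wrist('w3'); s=bot.sense();print(s['eef_pos'],s['ee_rot'][:,1],s['finger_gap'],s['clock'])
f=1.5; im=cv2.resize(im,None,fx=f,fy=f,interpolation=cv2.INTER_CUBIC)
P=[(-60,155,96),(60,155,96),(100,84,99)]+[tip(a,r) for a in (.45,.5,.55,.6,.65,.7,.75) for r in (150,200)]
for q in proj('wrist',w(p,P)):
    print((q*f).round().tolist(),end=' '); cv2.circle(im,tuple(np.int32(np.clip((q+.5)*f,-99,2000))),2,(0,0,255),-1)
cv2.imwrite('pics/w3.png',im)
E
```

```text
[0.51029061 0.22977221 0.28613845] [ 0.06416459 -0.99793744  0.00194269] 0.5992360116567828 9.6833
[382.0, 341.0] [382.0, 174.0] [493.0, 110.0] [622.0, 62.0] [547.0, 52.0] [636.0, 59.0] [564.0, 47.0] [651.0, 56.0] [584.0, 42.0] [667.0, 53.0] [607.0, 37.0] [685.0, 50.0] [632.0, 31.0] [704.0, 47.0] [660.0, 26.0] [725.0, 44.0] [691.0, 20.0]
```

View pics/w3.png

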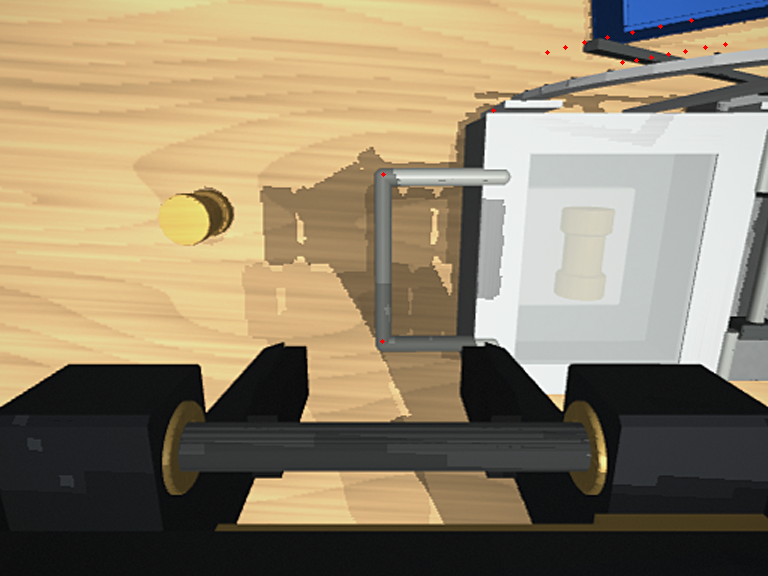

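The wrist view shows the bar exactly on the marks (382, 174–341). The pointer tip end at (584,45) matches 0.55 rad. I'll descend onto the bar and close.

Request:
drive_tool(deltas=[{"x": 1, "y": 2, "z": -20, "twist": 0}, {"x": 0, "y": 0, "z": -30, "twist": 0}, {"x": 0, "y": 0, "z": -30, "twist": 0}, {"x": 0, "y": 0, "z": -30, "twist": 0}, {"x": 0, "y": 0, "z": -30, "twist": 0}, {"x": 0, "y": 0, "z": -25, "twist": 0}, {"x": 0, "y": 0, "z": -15, "twist": 0}, {"x": 0, "y": 0, "z": -9, "twist": 0}, {"x": 0, "y": 0, "z": 0, "twist": 0}, {"x": 0, "y": 0, "z": 0, "twist": 0}])

```text
clock: 10.52
eef_pos: [0.5117, 0.2328, 0.098]
ee_rot: [[0.998, 0.064, 0.0], [0.064, -0.998, -0.0], [0.0, 0.0, -1.0]]
wrist_force: [-0.2, -0.0, 0.2]
finger_gap: 0.604
grasp_force: 0.0
```

Request:
drive_tool(deltas=[{"x": 0, "y": 0, "z": 0, "twist": 0}, {"x": 0, "y": 0, "z": 0, "twist": 0}, {"x": 0, "y": 0, "z": 0, "twist": 0}, {"x": 0, "y": 0, "z": 0, "twist": 0}, {"x": 0, "y": 0, "z": 0, "twist": 0}, {"x": 0, "y": 0, "z": 0, "twist": 0}, {"x": 0, "y": 0, "z": 0, "twist": 0}, {"x": 0, "y": 0, "z": 0, "twist": 0}, {"x": 0, "y": 0, "z": 0, "twist": 0}], fingers=1, grip_force=20)

```text
clock: 11.27
eef_pos: [0.5116, 0.2309, 0.098]
ee_rot: [[0.998, 0.063, -0.0], [0.063, -0.998, -0.004], [-0.0, 0.004, -1.0]]
wrist_force: [0.6, -5.0, 4.1]
finger_gap: 0.131
grasp_force: 20.0
```

```bash
python3 - <<'E'
from wr import *
p=np.load('p.npy'); s=bot.sense();e=s['eef_pos'];print(e)
prev=w(p,[(0,155,96)])[0]
for a in np.linspace(0,.55,12)[1:]:
    q=w(p,[(0,-100+255*np.cos(a),96+255*np.sin(a))])[0]; print(round(a,2),((q-prev)*1000).round(1)); prev=q
print(prev-w(p,[(0,155,96)])[0])
E
```

```text
[0.51162671 0.23090437 0.09801294]
0.05 [ 0.  -0.3 12.7]
0.1 [ 0.1 -1.  12.7]
0.15 [ 0.1 -1.6 12.6]
0.2 [ 0.1 -2.2 12.6]
0.25 [ 0.2 -2.8 12.4]
0.3 [ 0.2 -3.5 12.3]
0.35 [ 0.3 -4.1 12.1]
0.4 [ 0.3 -4.7 11.9]
0.45 [ 0.3 -5.2 11.6]
0.5 [ 0.4 -5.8 11.3]
0.55 [ 0.4 -6.4 11. ]
[ 0.00237502 -0.03753117  0.13328524]
```

Request:
drive_tool(deltas=[{"x": 0, "y": 0, "z": 6, "twist": 0}, {"x": 0, "y": -0.3, "z": 6.7, "twist": 0}, {"x": 0.1, "y": -1, "z": 12.7, "twist": 0}, {"x": 0.1, "y": -1.6, "z": 12.6, "twist": 0}, {"x": 0.1, "y": -2.2, "z": 12.6, "twist": 0}, {"x": 0.2, "y": -2.8, "z": 12.4, "twist": 0}, {"x": 0.2, "y": -3.5, "z": 12.3, "twist": 0}, {"x": 0.3, "y": -4.1, "z": 12.1, "twist": 0}, {"x": 0.3, "y": -4.7, "z": 11.9, "twist": 0}, {"x": 0.3, "y": -5.2, "z": 11.6, "twist": 0}, {"x": 0.2, "y": -2.9, "z": 5.7, "twist": 0}, {"x": 0.2, "y": -2.9, "z": 5.6, "twist": 0}, {"x": 0.2, "y": -3.2, "z": 5.5, "twist": 0}, {"x": 0.2, "y": -3.2, "z": 5.5, "twist": 0}, {"x": 0, "y": 0, "z": 0, "twist": 0}, {"x": 0, "y": 0, "z": 0, "twist": 0}, {"x": 0, "y": 0, "z": 0, "twist": 0}, {"x": 0, "y": 0, "z": 0, "twist": 0}])

```text
clock: 12.77
eef_pos: [0.514, 0.1926, 0.2301]
ee_rot: [[0.998, 0.062, -0.001], [0.062, -0.998, -0.005], [-0.001, 0.005, -1.0]]
wrist_force: [3.1, -5.7, -5.7]
finger_gap: 0.12
grasp_force: 20.4
```

```bash
python3 - <<'E'
from wr import *
p=np.load('p.npy'); im=wrist('w4'); s=bot.sense();print(s['eef_pos'],s['finger_gap'],s['wrist_force'],s['grasp_force'])
cv2.imwrite('pics/w4.png',cv2.resize(im,(768,576)))
for c in ['side']:
    d=capture(c); im2=cv2.resize(d['img'][130:270,190:370],(768,597),interpolation=cv2.INTER_CUBIC); f=768/180
    for a in (.45,.55,.65):
        for q in proj(c,w(p,[tip(a)]+[(x,-100+184*np.cos(a)-3*np.sin(a),96+184*np.sin(a)+3*np.cos(a)) for x in (-100,100)]+[(x,-100+255*np.cos(a),96+255*np.sin(a)) for x in (-60,60)])):
            cv2.circle(im2,tuple(np.int32((q+.5-[190,130])*f)),2,(0,0,255),-1)
    cv2.imwrite('pics/s4.png',im2)
E
```

```text
[0.5140215  0.19261823 0.23002852] 0.1241643186603787 [ 3.03699121 -5.97344091 -5.51079995] 20.389982163906097
```

View pics/w4.png

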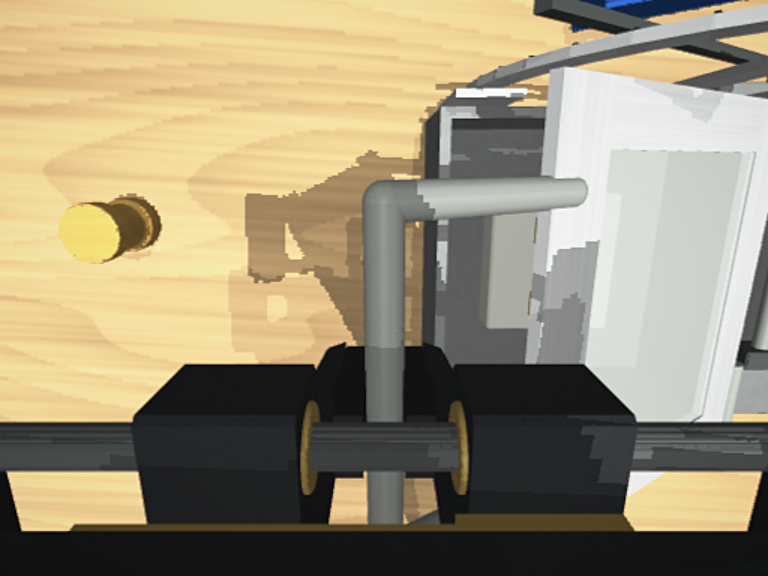

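View pics/s4.png

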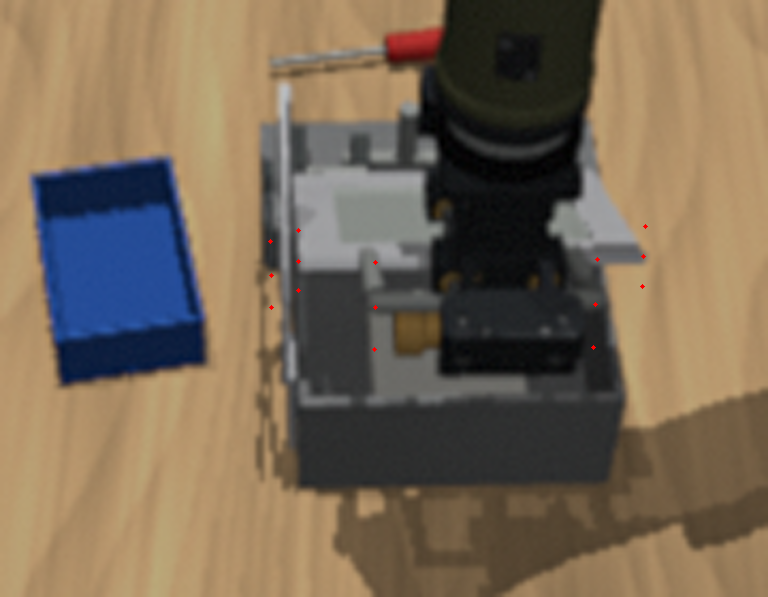

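The flap edge lies on the 0.55 mark in the side view, around (645,258). The wrist view shows the pointer tip end at (536,8) and the flap's free corner at (553,68). Now I quantify both.

```bash
python3 - <<'E'
from wr import *
p=np.load('p.npy'); f=1.5
for n in ('w3','w4'):
    d=dict(np.load(n+'.npz')); C['wrist']=d
    print(n)
    for a in np.arange(.45,.7,.05):
        L=[tip(a),tip(a)]; L[1]=(112.5,)+tuple(tip(a)[1:]); L[0]=(119.5,)+tuple(tip(a)[1:])
        e=[(100,-100+184*np.cos(a)-h*np.sin(a),96+184*np.sin(a)+h*np.cos(a)) for h in (3,-3)]
        e+=[(60,-100+255*np.cos(a),96+255*np.sin(a))]
        print(round(a,2),(proj('wrist',w(p,L+e))*f).round().tolist())
E
```

```text
w3
0.45 [[548.0, 43.0], [546.0, 60.0], [574.0, 91.0], [564.0, 93.0], [440.0, 180.0]]
0.5 [[565.0, 38.0], [564.0, 56.0], [590.0, 89.0], [579.0, 90.0], [457.0, 181.0]]
0.55 [[585.0, 33.0], [583.0, 51.0], [609.0, 86.0], [596.0, 88.0], [478.0, 182.0]]
0.6 [[608.0, 27.0], [605.0, 47.0], [629.0, 83.0], [616.0, 85.0], [503.0, 183.0]]
0.65 [[633.0, 21.0], [630.0, 42.0], [652.0, 80.0], [637.0, 82.0], [532.0, 185.0]]
w4
0.45 [[491.0, 7.0], [489.0, 30.0], [528.0, 72.0], [517.0, 75.0], [342.0, 191.0]]
0.5 [[511.0, -3.0], [510.0, 22.0], [548.0, 68.0], [535.0, 71.0], [359.0, 193.0]]
0.55 [[536.0, -12.0], [534.0, 14.0], [572.0, 63.0], [556.0, 66.0], [380.0, 196.0]]
0.6 [[565.0, -23.0], [562.0, 5.0], [598.0, 58.0], [580.0, 61.0], [407.0, 199.0]]
0.65 [[598.0, -35.0], [595.0, -5.0], [628.0, 52.0], [608.0, 56.0], [442.0, 202.0]]
```

```bash
python3 -c "
from plant import bot,order
s=bot.sense();print(s['eef_pos'],s['grasp_force'],abs(s['joint_vel']).max())
print(order.hand_in())"
```

```text
[0.51401138 0.19262985 0.23002731] 20.389662757515907 0.10526631288507568
the job is handed in; nothing more can be done
None
```

I slid the bolt home against its stop with the flap shut, then raised the flap to about 0.54–0.55 rad against a pointer setting of about 0.55. The job was handed in at about 13 s with the gripper still holding the flap at 20 N; no verdict came back.

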